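# Unclamp and tilt up the photometer display

### The arm

A 7-joint arm with a two-finger parallel gripper is mounted at the origin on the work surface. World frame = base frame: x ahead of the robot, y to its left, z up, the work surface at z = 0. Lengths are in m, angles in degrees, forces in N, time in s.
With the tool pointing down it reaches from about 0.425 to 0.825 m from the base axis. Payload 3.6 kg.
Tool frame: the origin (TCP) lies between the finger pads, 19 mm behind the fingertips; this is the grasp point; z points along the fingers, y is the line along which they close (so a half turn about z gives the same grasp; the last joint's range is limited). The gripper opens to 93 mm and grips with 3 to 60 N. Pads are 15 mm wide; open, the fingers measure 128 mm over their backs; the gripper's body (75 mm by 188 mm) begins 65 mm behind the grasp point.
Start: joints at [-71.992, 35.231, -0.722, 81.555, 0.464, 63.22, -2.315], TCP at [0.217, 0.613, 0.237] pointing down, gripper open.
Joint ranges: [-178.69, 178.69], [-17.37, 117.87], [-77.05, 75.6], [15.02, 138.74], [-78.02, 258.01], [0.78, 113.62], [-162.83, 162.83]. Speed limits (degrees/s): [159.86, 159.86, 180, 180, 180, 180, 180].

### API

Orientations are given as a 3x3 rotation matrix whose columns are the frame's x, y, z axes.
In Python, from cell import bot, camera, ticket, finder gives the robot as it stands. The module is installed in compiled form; this text tells all that it offers.
- The arm moves only by the tool jog_arm, never from a script. Its argument "moves" is a list of rows, each a list of 4 numbers: the shift along the tool's x, y, z normalised to -1 to 1, where 1 is 500 mm, then the turn about the tool's z normalised to -1 to 1, where 1 is pi rad. A call has 1 to 20 rows; each row is the pose to reach, as a shift and turn from the pose commanded when the call began, along the tool's axes at that moment, turning the shorter way round; what a row does not reach only later rows make up. A row lasts 1/12 s, in which the tool goes at most 41.7 mm and 7.16 degrees, less where a joint would pass 70% of its speed; a pose out of reach is approached as far as the arm can. A call with a number of a shift or a turn outside -1 to 1 is refused whole. A call with a gripper value outside its range is refused whole. "claw" is the gripper's target within -1 to 1 (shut at 1, half-way at 0, fully open at -1), set as the call begins (left out, the last holds). The fingers move at their own pace and stop on an object; the grip force is fixed at half the most. Time passes only in rows, so rows that repeat a pose let the fingers close. It gives the time, the measured TCP pose, the force, the opening and the grip force at its end, in the units of the state.
- bot.read_state(): the state, without advancing time (a new reading comes with each control period).
- camera(name): name is "side" or "top" or "wrist"; returns a dict with "image" (480x640x3 uint8, blue, green, red), "range_z" (480x640 float32, m along the optical axis (not along the pixel's ray), 0 where there is no reading), "mtx" (3x3 intrinsics, pixels), "extrinsics" (4x4, takes a point from world to camera coordinates); the wrist camera has in their place "tool_from_camera" (4x4, takes a point from camera to tool coordinates, whose origin is the TCP and whose axes are the flange's). Camera axes: x right, y down, z forward; pixel columns grow to the right and rows downward; lengths in m; the calibration is good to about 2 mm. A picture is of the moment at which its call begins: read the wrist's pose just before it.
- ticket.hand_in(): hands the job in; it is judged then, once.
Trained networks look in a picture, given as the dict that the camera call returned (one of the last four; its "shot" number tells which), for a name from the list of things; names that differ only in an ending like _2 or _b are one class to them, and where a whole thing is asked for, a point or a joint stands for the part that bears it (a point fixed in the world has none). Each returns a list of dicts, best first, with "p" (0 to 1); they miss things now and then, are a little off and sometimes report something else, mostly with a low value. They report only what shows in the picture. A call takes as long as a camera call.
- finder.masks_of(picture, label): "region" (480x640 bool, what is visible of it) and "rect" ([left, top, width, height] in pixels, round what is visible of it).
The state is a dict: "time_s": time; "joints": joint angles; "qd": joint speeds; "effort": joint torques, N m; "ee_pos": TCP position; "ee_rot": TCP orientation; "wrist_force": force on the tool from outside, world axes, zero at the start; "wrist_torque": the same for the moment, N m; "finger_gap": finger opening in m; "gripper_force": force on a finger pad.
Only numpy, scipy, OpenCV 4.12 (cv2) and the standard library are available. Lean on these libraries where they do the work, as an engineer would, in place of code of your own. Each camera call takes 0.05 s, during which the arm holds its last target. There are 200 camera calls.

### The job

Set up the photometer for reading: turn the black clamp knob on its front ledge a quarter turn anticlockwise, so that the steel claw is swung right off the blue display lid. Then lift the lid smoothly and gently by its orange tab until the lid is in line with the red tilt pointer beside it (its free edge level with the red bead), and let go. Do not move the pointer or disturb the glassware and other things around.

Things in the scene. Friction and masses are not known exactly. Their poses are not given: they have to be found in the camera images.
- photometer: cream photometer, fixed, 340 mm deep (x), 330 mm wide (y). Origin under it at table height; -x is its front, +y its left. Front ledge x -170 to -95 mm, 45 mm high; deck x -100 to +85 mm, 85 mm high; rear part x +85 to +170 mm, 135 mm high. Hinge line of lid and pointer: along y at x +65 mm, z 94 mm. A thin steel arc, radius 125 mm, stands about it at y -137 mm
- display (a joint): angle (rad) of the blue display lid: 0 = shut flat on the deck, grows as its front edge is raised; stop at 1.7. Stiff friction hinge: stays at any angle; it takes about 5 to 8 N at the tab to raise. Lid 160 mm from hinge to free edge, 240 mm wide, 16 mm thick, weight about 0.4 kg
- display_hinge (a point): point on the lid's hinge line, mid-width; axes of the lid: at angle 0 parallel to the photometer's, x from the free edge to the hinge
- display_edge (a point): middle of the lid's free (front) edge, 160 mm from the hinge line, at mid-thickness; axes as display_hinge, turning with the lid
- display_tab (a point): centre of the orange grip tab: an upright disc 34 mm across, 12 mm thick along the photometer's y, on a neck, 32 mm ahead of the free edge, 192 mm from the hinge line; 49 mm above the ledge when shut. Pinched across its thickness with the tool pointing down, it can turn between the fingers as the lid swings up
- clamp (a joint): angle (rad) of the clamp: 0 = claw points straight over the lid (photometer's +x); grows anticlockwise from above, swinging the claw to +y; stop at 1.65. The claw blocks the lid until about 1.1; at 1.2 and more it is clear. Light friction, about 0.1 N m; stays where left
- clamp_knob (a point): middle of the clamp's black bar knob, on its upright axis, 130 mm above the table. Bar 44 mm long (the way the claw points), 12 mm thick, top 140 mm above the table, 26 mm tall; below it the steel claw, 14 mm wide, reaching 42 mm from the axis, 104 to 114 mm above the table. The axis is 26 mm ahead of the lid's free edge, 80 mm left of the tab
- pointer (a joint): angle (rad) of the red tilt pointer about the lid's hinge line, same zero and sense as the lid angle: the lid is in line when both angles are equal. A thin arm, easily pushed: leave it alone
- pointer_bead (a point): centre of the red bead (18 mm) at the pointer's end, 160 mm from the hinge line, 30 mm outside the right (-y) end of the lid; axes as the lid's, turning with the pointer
- vial: amber glass vial, 22 mm wide, 45 mm tall, on the photometer's front ledge (right end); loose, to be left alone. Origin under its centre
- sample_box: white plastic box 50 x 70 x 30 mm on top of the raised rear part of the photometer; loose, to be left alone. Origin under its centre
- beaker: clear glass beaker, 70 mm wide, 90 mm tall, left of the photometer; loose, to be left alone. Origin under its centre
- amber_bottle: amber bottle, 66 mm wide, 140 mm tall, right of the photometer; loose, to be left alone. Origin under its centre
- flask: glass volumetric flask, 80 mm wide, 168 mm tall, left of the photometer; loose, to be left alone. Origin under its centre
- cuvette_rack: wooden cuvette block 50 x 120 x 35 mm, on top of the raised rear part of the photometer; loose, to be left alone. Origin under its centre
- mortar: white mortar bowl, 80 mm wide, 50 mm tall, right of the photometer; loose, to be left alone. Origin under its centre

How it is judged (in metres and radians):
On the way:
1. the claw is turned clear of the lid while the lid is still shut (value of joint clamp above 1.15 rad and value of joint display below 0.08 rad), for 0.1 s.
At the end, for the whole second after the job is handed in: the lid stands still at the pointer's angle within 0.09 rad (about 5 degrees) and the clamp is still turned clear (over 1.15 rad) (angle between the x axis of display_edge and the x axis of pointer_bead, either way round below 0.09 rad and value of joint clamp above 1.15 rad and value of joint display above 0.6 rad and velocity of joint display between -0.02 and 0.02 rad/s); the robot touches nothing.
It fails at once if the red pointer is pushed out of its place (bead moved over 10 mm) (distance of pointer_bead from where it was at the start of the episode above 0.01 m).
It fails at once if the lid is jerked or flung (faster than 1.5 rad/s) (velocity of joint display above 1.5 rad/s or velocity of joint display below -1.5 rad/s).
It fails at once if a loose thing around is pushed over 30 mm from its place (distance of any of vial, sample_box, beaker, amber_bottle, flask, cuvette_rack, mortar from where it was at the start of the episode above 0.03 m).
It also fails if it takes over 56 s, if anything falls off the work surface, if the arm or the gripper's body presses on something with over 40 N, if the wrist force passes 120 N, or if a joint passes its speed limit or range.

## Working session

There is one attempt and no reset: what is moved stays moved. The work goes in short steps, Python scripts to look and compute and a tool call to move; the robot and the scene stay as the last step left them, time stands still between calls to the robot, and variables do not carry over. Pictures are saved under pics/ and viewed, at most 10 in all, crops included, and the job is handed in when it is done.

Besides the shell and the picture viewer there is one more tool, called after ">>>" as name(argument=value, ...) on one line, values as JSON. jog_arm: Moves the arm, as the interface text tells. Scaled input: -1 to 1 covers 500 mm each way for a shift and pi rad each way for a turn. Its arguments: {"type":"object","properties":{"moves":{"type":"array","items":{"type":"array","items":{"type":"number","minimum":-1,"maximum":1}}},"claw":{"type":"number"}},"required":["moves"]}

```bash
mkdir -p pics
cat > h.py <<'E'
import numpy as np, cv2
from cell import bot, camera, ticket, finder
def pts(c, mask):
    v,u=np.nonzero(mask&(c["range_z"]>0)); z=c["range_z"][v,u]
    K=c["mtx"]; P=np.stack([(u-K[0,2])*z/K[0,0],(v-K[1,2])*z/K[1,1],z],1)
    if "extrinsics" in c: T=np.linalg.inv(c["extrinsics"])
    else:
        s=c["st"]; W=np.eye(4); W[:3,:3]=s["ee_rot"]; W[:3,3]=s["ee_pos"]; T=W@c["tool_from_camera"]
    return P@T[:3,:3].T+T[:3,3]
E
python3 - <<'E'
from h import *
s=bot.read_state(); print(s["time_s"],s["ee_pos"],np.round(s["ee_rot"],3),s["finger_gap"])
for n in ["top","side"]:
    c=camera(n); cv2.imwrite(f"pics/{n}0.png",c["image"])
    for l in ["photometer","display","display_tab","clamp","clamp_knob","pointer","pointer_bead","vial","flask","beaker","amber_bottle"]:
        r=finder.masks_of(c,l)
        for d in r[:1]:
            p=pts(c,d["region"]); 
            if len(p): print(n,l,round(d["p"],2),d["rect"],np.round(np.median(p,0),3),np.round(np.percentile(p,3,0),3),np.round(np.percentile(p,97,0),3))
E
```

```text
0.0 [0.21696873 0.61193408 0.23630477] [[-0.943  0.334 -0.001]
 [ 0.334  0.943 -0.002]
 [-0.    -0.003 -1.   ]] 0.09298804297294509
top photometer 0.69 [284.7, 171.1, 63.0, 40.0] [0.714 0.018 0.169] [ 0.686 -0.039  0.141] [0.744 0.072 0.173]
top display 0.74 [235.0, 224.6, 126.4, 112.0] [0.567 0.053 0.102] [ 0.49  -0.057  0.098] [0.644 0.167 0.106]
top display_tab 0.97 [236.8, 223.7, 123.5, 110.6] [0.567 0.053 0.102] [ 0.49  -0.057  0.098] [0.645 0.167 0.106]
top clamp 0.62 [250.0, 300.1, 18.8, 33.0] [0.468 0.128 0.135] [0.442 0.117 0.075] [0.497 0.142 0.143]
top clamp_knob 0.67 [248.2, 303.7, 22.3, 31.3] [0.465 0.128 0.117] [0.44  0.117 0.043] [0.499 0.145 0.143]
top pointer 0.72 [242.0, 177.6, 40.4, 31.7] [0.706 0.124 0.165] [0.681 0.091 0.139] [0.736 0.157 0.169]
top pointer_bead 0.5 [369.4, 228.3, 14.3, 33.8] [ 0.585 -0.093  0.206] [ 0.562 -0.103  0.082] [ 0.642 -0.089  0.234]
top flask 0.84 [161.2, 316.5, 45.9, 38.4] [0.436 0.278 0.06 ] [0.404 0.252 0.022] [0.471 0.309 0.168]
top beaker 0.72 [161.9, 316.7, 43.4, 37.5] [0.436 0.278 0.061] [0.406 0.252 0.029] [0.471 0.308 0.168]
t
[... 526 characters left out ...]
0.051] [0.489 0.136 0.142]
side pointer 0.67 [314.1, 242.4, 51.4, 38.1] [ 0.593 -0.094  0.193] [ 0.563 -0.103  0.096] [ 0.664 -0.087  0.234]
side pointer_bead 0.7 [312.0, 241.3, 50.4, 39.7] [ 0.606 -0.093  0.177] [ 0.563 -0.102  0.092] [ 0.666 -0.085  0.234]
side vial 0.67 [249.0, 306.2, 13.6, 20.2] [ 0.446 -0.068  0.082] [ 0.438 -0.072  0.052] [ 0.455 -0.055  0.093]
side flask 0.82 [179.3, 176.1, 35.1, 63.6] [0.436 0.275 0.058] [0.405 0.252 0.003] [0.47  0.347 0.167]
side beaker 0.72 [230.0, 199.6, 120.2, 101.2] [0.56  0.044 0.103] [ 0.471 -0.063  0.093] [0.645 0.165 0.106]
side amber_bottle 0.78 [346.1, 303.3, 39.6, 69.7] [ 0.597 -0.214  0.089] [ 0.577 -0.231  0.005] [ 0.632 -0.18   0.141]
```

View pics/top0.png

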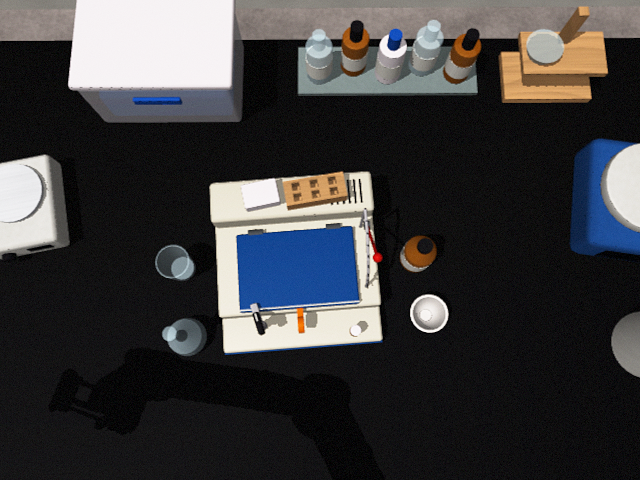

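View pics/side0.png

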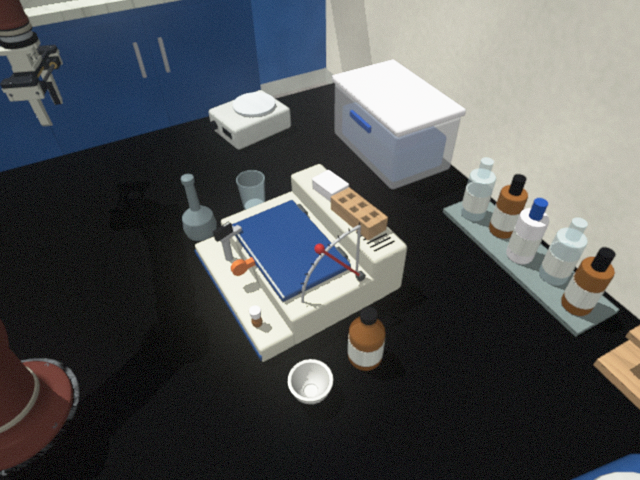

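The top view shows the lid centred near (298,268), with the knob at (258,320), the orange tab at (300,320), the bead at (377,257) and the vial at (356,330). The photometer is yawed slightly. Next I'll measure these points exactly.

Run:
```python
from h import *
for n in ["top","side"]:
    c=camera(n); hsv=cv2.cvtColor(c["image"],cv2.COLOR_BGR2HSV); H,S,V=cv2.split(hsv)
    p=pts(c,np.ones(H.shape,bool)); ok=(c["range_z"]>0); h=H[ok];s=S[ok];v=V[ok]
    roi=(p[:,0]>.36)&(p[:,0]<.78)&(p[:,1]>-.13)&(p[:,1]<.21)
    def f(nm,m):
        q=p[m&roi]; print(n,nm,len(q),np.round(np.median(q,0),4),np.round(np.percentile(q,2,0),4),np.round(np.percentile(q,98,0),4)); return q
    q=f("lid",(h>100)&(h<130)&(s>130)&(p[:,2]>.09)&(p[:,2]<.115))
    print(cv2.minAreaRect((q[:,:2]*1000).astype(np.float32)))
    f("orange",(h>5)&(h<18)&(s>180)&(p[:,0]<.5)&(p[:,1]>0)&(p[:,1]<.1)&(p[:,2]>.06))
    r=f("red",((h<4)|(h>175))&(s>180)&(p[:,1]<-.06)&(p[:,2]>.09))
    q=f("knob",(p[:,2]>.13)&(p[:,2]<.15)&(p[:,0]<.52)&(p[:,1]>.09)&(p[:,1]<.17))
    print(cv2.minAreaRect((q[:,:2]*1000).astype(np.float32)))
    q=p[(p[:,2]>.215)&roi&(s>150)&(p[:,1]<-.06)]; print("beadtop",len(q),q.mean(0))
```

```text
top lid 8689 [0.5711 0.0551 0.1019] [ 0.4983 -0.0579  0.0975] [0.6472 0.1691 0.1062]
((570.6954956054688, 55.63536834716797), (159.38519287109375, 237.60870361328125), 4.087233543395996)
top orange 131 [0.4664 0.0479 0.1055] [0.4445 0.042  0.0972] [0.4906 0.0544 0.1139]
top red 127 [ 0.5737 -0.093   0.2279] [ 0.5617 -0.1031  0.133 ] [ 0.6388 -0.0876  0.235 ]
top knob 148 [0.4586 0.1263 0.1396] [0.4397 0.1168 0.1338] [0.4782 0.1368 0.1431]
((458.98834228515625, 126.60576629638672), (44.176170349121094, 12.382881164550781), 19.329992294311523)
beadtop 76 [ 0.56862312 -0.09497291  0.23059115]
side lid 5352 [0.5673 0.0466 0.1029] [ 0.5009 -0.0615  0.0997] [0.6452 0.1639 0.1056]
((570.4398803710938, 53.57402038574219), (159.6304473876953, 237.55169677734375), 4.038585662841797)
  return _methods._mean(a, axis=axis, dtype=dtype,
  ret = um.true_divide(
Traceback (most recent call last):
IndexError: index -1 is out of bounds for axis 0 with size 0
```

>>> jog_arm(moves=[[-0.08,-0.075,0,0.04],[-0.16,-0.15,0,0.08],[-0.24,-0.23,0,0.12],[-0.31,-0.3,0,0.16],[-0.39,-0.375,0,0.2],[-0.45,-0.43,0,0.24],[-0.5,-0.48,0,0.28],[-0.56,-0.54,0,0.32],[-0.62,-0.6,0,0.36],[-0.68,-0.65,0,0.4],[-0.73,-0.7,0,0.44],[-0.781,-0.753,0,0.48],[-0.781,-0.753,0,0.52],[-0.781,-0.753,0,0.56],[-0.781,-0.753,0,0.6],[-0.781,-0.753,0,0.64],[-0.781,-0.753,0,0.68],[-0.781,-0.753,0,0.72],[-0.781,-0.753,0,0.76],[-0.781,-0.753,0,0.784]], claw=0)

```text
time_s: 2.97
ee_pos: [0.4595, 0.1275, 0.2376]
ee_rot: [[0.945, 0.326, 0.0], [0.326, -0.945, 0.0], [0.0, -0.0, -1.0]]
wrist_force: [0.6, -0.5, 0.2]
finger_gap: 0.0464
gripper_force: 0.0
```

Run:
```python
from h import *
s=bot.read_state(); c=camera("wrist"); c["st"]=s; cv2.imwrite("pics/w1.png",c["image"])
print(s["time_s"],s["ee_pos"],np.round(s["ee_rot"],3),s["finger_gap"],np.round(s["joints"],1))
p=pts(c,np.ones((480,640),bool))
q=p[(p[:,2]>.132)&(p[:,2]<.15)&(p[:,0]<.52)&(p[:,1]>.09)&(p[:,1]<.17)]
print(len(q), len(q) and (cv2.minAreaRect((q[:,:2]*1000).astype(np.float32)), q[:,2].max()))
```

```text
2.9667 [0.45954254 0.12747335 0.23762681] [[ 0.945  0.326  0.   ]
 [ 0.326 -0.945  0.   ]
 [ 0.    -0.    -1.   ]] 0.04637283496333039 [-47.1  24.   41.3 110.1 -19.6  53.1 -67.3]
1075 (((459.7098083496094, 127.97940826416016), (43.57508850097656, 12.01429271697998), 19.306331634521484), np.float64(0.14280631002825164))
```

View pics/w1.png

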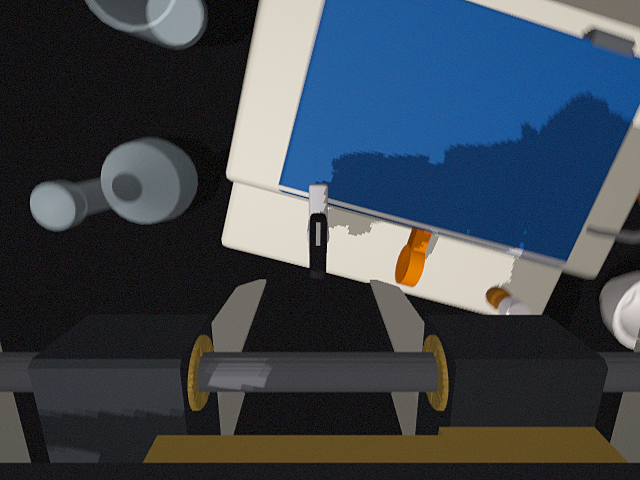

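The wrist view shows the knob bar upright at about (318,245), centred between the fingers and aligned with them. I'll descend and grip it.

>>> jog_arm(moves=[[0,0,0.06,0],[0,0,0.12,0],[0,0,0.17,0],[0,0,0.199,0],[0,0,0.199,0]], claw=0)

```text
time_s: 3.43
ee_pos: [0.4574, 0.1272, 0.1354]
ee_rot: [[0.943, 0.333, -0.006], [0.333, -0.943, -0.002], [-0.006, -0.001, -1.0]]
wrist_force: [-0.4, -0.4, -0.6]
finger_gap: 0.0467
gripper_force: 0.0
```

>>> jog_arm(moves=[[0,0,0,0],[0,0,0,0],[0,0,0,0],[0,0,0,0],[0,0,0,0],[0,0,0,0]], claw=1)

```text
time_s: 3.93
ee_pos: [0.4597, 0.1275, 0.1385]
ee_rot: [[0.943, 0.332, 0.001], [0.332, -0.943, 0.001], [0.001, -0.0, -1.0]]
wrist_force: [-0.3, 1.1, 3.8]
finger_gap: 0.0119
gripper_force: 30.0
```

>>> jog_arm(moves=[[0,0,0,-0.03],[0,0,0,-0.06],[0,0,0,-0.09],[0,0,0,-0.12],[0,0,0,-0.15],[0,0,0,-0.18],[0,0,0,-0.21],[0,0,0,-0.24],[0,0,0,-0.27],[0,0,0,-0.3],[0,0,0,-0.33],[0,0,0,-0.36],[0,0,0,-0.385],[0,0,0,-0.385],[0,0,0,-0.385]])

```text
time_s: 5.18
ee_pos: [0.4593, 0.1279, 0.1385]
ee_rot: [[0.025, 1.0, -0.0], [1.0, -0.025, 0.001], [0.001, -0.0, -1.0]]
wrist_force: [-2.3, 1.8, 5.7]
finger_gap: 0.012
gripper_force: 30.0
```

>>> jog_arm(moves=[[0,0,0,0],[0,0,0,0],[0,0,0,0]], claw=0)

```text
time_s: 5.43
ee_pos: [0.4596, 0.1268, 0.1378]
ee_rot: [[0.025, 1.0, 0.0], [1.0, -0.025, -0.001], [-0.001, 0.0, -1.0]]
wrist_force: [-0.2, 0.1, -0.2]
finger_gap: 0.0272
gripper_force: 0.0
```

>>> jog_arm(moves=[[0,0,-0.05,0],[0,0,-0.1,0],[0,0,-0.16,0],[-0.05,0,-0.2,0.04],[-0.1,0,-0.2,0.08],[-0.16,0.003,-0.2,0.12],[-0.16,0.003,-0.2,0.16],[-0.16,0.003,-0.2,0.2],[-0.16,0.003,-0.2,0.24],[-0.16,0.003,-0.2,0.28],[-0.16,0.003,-0.2,0.32],[-0.16,0.003,-0.2,0.36],[-0.16,0.003,-0.2,0.4],[-0.16,0.003,-0.2,0.44],[-0.16,0.003,-0.2,0.469],[-0.16,0.003,-0.2,0.469],[-0.16,0.003,-0.2,0.469]], claw=0)

```text
time_s: 6.85
ee_pos: [0.459, 0.0472, 0.2377]
ee_rot: [[0.997, 0.076, -0.0], [0.076, -0.997, -0.001], [-0.0, 0.001, -1.0]]
wrist_force: [-0.3, 0.7, -0.1]
finger_gap: 0.0464
gripper_force: 0.0
```

Run:
```python
from h import *
s=bot.read_state(); c=camera("wrist"); c["st"]=s; cv2.imwrite("pics/w2.png",c["image"])
print(s["time_s"],s["ee_pos"],np.round(s["ee_rot"],3),s["finger_gap"],np.round(s["joints"],1))
H,S,V=cv2.split(cv2.cvtColor(c["image"],cv2.COLOR_BGR2HSV))
p=pts(c,(H>5)&(H<18)&(S>180)); q=p[(p[:,0]<.5)&(p[:,1]>0)&(p[:,1]<.1)&(p[:,2]>.07)]
print(len(q),np.median(q,0),np.percentile(q,2,0),np.percentile(q,98,0)); print(cv2.minAreaRect((q[:,:2]*1000).astype(np.float32)))
p=pts(c,np.ones((480,640),bool)); q=p[(p[:,2]>.132)&(p[:,2]<.15)&(p[:,0]<.52)&(p[:,1]>.09)&(p[:,1]<.17)]
if len(q): print("knob",cv2.minAreaRect((q[:,:2]*1000).astype(np.float32)))
```

```text
6.85 [0.45897982 0.04716935 0.2377323 ] [[ 0.997  0.076 -0.   ]
 [ 0.076 -0.997 -0.001]
 [-0.     0.001 -1.   ]] 0.04640170506678989 [-37.7  22.3  40.5 112.2 -18.2  52.  -73.6]
814 [0.4684024  0.04800282 0.10734556] [0.44668902 0.04186207 0.10018802] [0.49069457 0.05419748 0.11208187]
((467.47900390625, 46.325889587402344), (37.570396423339844, 44.73527145385742), 61.931617736816406)
knob ((459.42633056640625, 127.51690673828125), (43.88192367553711, 12.428803443908691), 88.37330627441406)
```

View pics/w2.png

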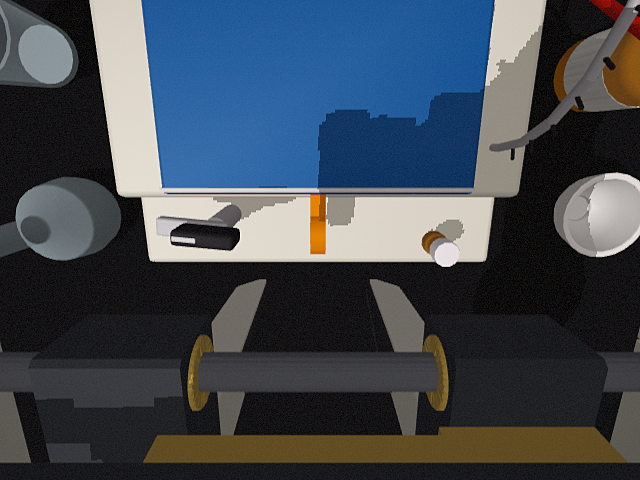

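The wrist view shows the claw swung left and clear of the lid, with the knob at (205,237). The orange tab is at (318,225), centred between the fingers. I'll descend and pinch it.

>>> jog_arm(moves=[[0.002,0,0.06,0],[0.002,0,0.12,0],[0.002,0,0.18,0],[0.002,0,0.23,0],[0.002,0,0.265,0],[0.002,0,0.285,0],[0.002,0,0.285,0],[0.002,0,0.285,0]])

```text
time_s: 7.57
ee_pos: [0.4601, 0.047, 0.0953]
ee_rot: [[0.997, 0.075, -0.001], [0.075, -0.997, -0.0], [-0.001, 0.0, -1.0]]
wrist_force: [0.5, -0.2, 0.1]
finger_gap: 0.0465
gripper_force: 0.0
```

>>> jog_arm(moves=[[0,0,0,0],[0,0,0,0],[0,0,0,0],[0,0,0,0],[0,0,0,0],[0,0,0,0]], claw=1)

```text
time_s: 8.07
ee_pos: [0.4602, 0.0472, 0.0957]
ee_rot: [[0.997, 0.074, 0.001], [0.074, -0.997, -0.0], [0.001, 0.0, -1.0]]
wrist_force: [-0.3, -0.8, 0.6]
finger_gap: 0.0119
gripper_force: 30.0
```

Run:
```python
from h import *
s=bot.read_state(); print(s["ee_pos"],np.round(s["ee_rot"],4),s["finger_gap"],s["wrist_force"])
a=np.deg2rad(4.06); ex=np.array([np.cos(a),np.sin(a)])
Q=[]
for n in ["side","top"]:
    c=camera(n); H,S,V=cv2.split(cv2.cvtColor(c["image"],cv2.COLOR_BGR2HSV))
    p=pts(c,((H<5)|(H>174))&(S>170)); p=p[(p[:,0]>.5)&(p[:,0]<.7)&(p[:,1]<-.06)&(p[:,1]>-.13)&(p[:,2]>.09)&(p[:,2]<.26)]
    d=-(p[:,:2]-[.6504,.0602])@ex; z=p[:,2]-.094
    r=np.hypot(d,z); th=np.arctan2(z,d)
    for lo,hi in [(60,90),(90,120),(120,145),(148,172)]:
        m=(r*1000>lo)&(r*1000<hi); print(n,lo,m.sum(),np.round(np.median(th[m]),3) if m.any() else "")
th=np.linspace(0,.95,11); r=.192
print(np.round(np.c_[th,r*(1-np.cos(th))/.5,-r*np.sin(th)/.5],4))
```

```text
[0.46022702 0.04717126 0.09573126] [[ 9.972e-01  7.420e-02  6.000e-04]
 [ 7.420e-02 -9.972e-01 -3.000e-04]
 [ 6.000e-04  3.000e-04 -1.000e+00]] 0.011870256247101321 [-0.27930534 -0.81584402  0.64329795]
side 60 0 
side 90 0 
side 120 0 
side 148 23 0.972
top 60 12 0.999
top 90 16 0.983
top 120 16 0.979
top 148 75 0.976
[[ 0.      0.     -0.    ]
 [ 0.095   0.0017 -0.0364]
 [ 0.19    0.0069 -0.0725]
 [ 0.285   0.0155 -0.108 ]
 [ 0.38    0.0274 -0.1424]
 [ 0.475   0.0425 -0.1756]
 [ 0.57    0.0607 -0.2072]
 [ 0.665   0.0818 -0.237 ]
 [ 0.76    0.1057 -0.2645]
 [ 0.855   0.132  -0.2898]
 [ 0.95    0.1606 -0.3124]]
```

>>> jog_arm(moves=[[0,0,-0.0058,0],[0.0002,0,-0.0134,0],[0.0009,0,-0.0269,0],[0.0021,0,-0.0402,0],[0.0038,0,-0.0536,0],[0.0059,0,-0.0669,0],[0.0084,0,-0.08,0],[0.0115,0,-0.0931,0],[0.015,0,-0.1061,0],[0.0189,0,-0.119,0],[0.0233,0,-0.1317,0],[0.0281,0,-0.1442,0],[0.0333,0,-0.1566,0],[0.039,0,-0.1688,0],[0.0451,0,-0.1807,0],[0.0516,0,-0.1925,0],[0.0585,0,-0.204,0],[0.0585,0,-0.204,0]])

```text
time_s: 9.67
ee_pos: [0.4892, 0.0493, 0.1986]
ee_rot: [[0.997, 0.074, -0.001], [0.074, -0.997, 0.001], [-0.001, -0.001, -1.0]]
wrist_force: [-2.4, -1.6, -0.6]
finger_gap: 0.0117
gripper_force: 30.0
```

```bash
cat > m.py <<'E'
from h import *
s=bot.read_state(); print(s["time_s"],s["ee_pos"],s["finger_gap"],s["wrist_force"])
d=.6504-(s["ee_pos"][0]+(s["ee_pos"][1]-.047)*.07)+ .0; print("tcp angle",np.arctan2(s["ee_pos"][2]-.094,(.6504-s["ee_pos"][0])/.9975))
a=np.deg2rad(4.06); ex=np.array([np.cos(a),np.sin(a)]); ey=np.array([-ex[1],ex[0]])
for n in ["top","side"]:
    c=camera(n); cv2.imwrite(f"pics/{n}_{s['time_s']:.1f}.png",c["image"]); H,S,V=cv2.split(cv2.cvtColor(c["image"],cv2.COLOR_BGR2HSV))
    p=pts(c,(H>100)&(H<130)&(S>130)); v=p[:,:2]-[.6504,.0602]; d=-v@ex; y=v@ey; z=p[:,2]-.094
    m=(abs(y)<.118)&(d>-.02)&(d<.17)&(z>.0)&(z<.2); print(n,m.sum())
    if m.sum()>100:
        vx,vz,_,_=cv2.fitLine(np.c_[d,z][m].astype(np.float32),cv2.DIST_HUBER,0,.001,.001).ravel(); print("lid angle",np.arctan(vz/vx))
    p=pts(c,((H<5)|(H>174))&(S>170)); v=p[:,:2]-[.6504,.0602]; d=-v@ex; y=v@ey; z=p[:,2]-.094; r=np.hypot(d,z); m=(y<-.13)&(y>-.17)&(r>.15)&(r<.175)&(z>.05); print("bead",m.sum(),np.median(np.arctan2(z,d)[m]))
E
python3 m.py
```

```text
9.6667 [0.48916512 0.04934327 0.19858474] 0.011660163155871128 [-2.41747558 -1.56002239 -0.55634062]
tcp angle 0.5742821846222669
top 3904
lid angle 0.5296023
bead 74 0.9796478996174329
side 1649
lid angle 0.53435177
bead 5 0.9630131489164164
```

>>> jog_arm(moves=[[0.0035,0,-0.0052,0],[0.0075,0,-0.0112,0],[0.0152,0,-0.0222,0],[0.0233,0,-0.033,0],[0.0318,0,-0.0434,0],[0.0406,0,-0.0535,0],[0.0498,0,-0.0633,0],[0.0593,0,-0.0728,0],[0.0692,0,-0.0819,0],[0.0794,0,-0.0907,0],[0.0898,0,-0.0992,0],[0.1006,0,-0.1072,0],[0.11,0,-0.1139,0],[0.11,0,-0.1139,0],[0.11,0,-0.1139,0]])

```text
time_s: 11.02
ee_pos: [0.5455, 0.0537, 0.2553]
ee_rot: [[0.997, 0.074, 0.003], [0.074, -0.997, 0.0], [0.003, -0.0, -1.0]]
wrist_force: [-0.3, -2.0, -5.8]
finger_gap: 0.0121
gripper_force: 30.0
```

```bash
python3 m.py; ls pics
```

```text
11.0167 [0.54549071 0.05367536 0.25530885] 0.012121363716467827 [-0.27905461 -1.96509316 -5.81207396]
tcp angle 0.9930214378491157
top 708
lid angle 0.9174316
bead 74 0.9788912086873797
side 188
lid angle 0.8640458
bead 3 0.9942539493823594
side0.png
side_11.0.png
side_9.7.png
top0.png
top_11.0.png
top_9.7.png
w1.png
w2.png
```

>>> jog_arm(moves=[[0,0,0,0],[0,0,0,0],[0,0,0,0],[0,0,0,0],[0,0,-0.04,0],[0,0,-0.1,0],[-0.06,0,-0.16,0],[-0.13,0,-0.2,0],[-0.2,0,-0.2,0],[-0.2,0,-0.2,0]], claw=0)

```text
time_s: 11.95
ee_pos: [0.4391, 0.0446, 0.3554]
ee_rot: [[0.997, 0.072, -0.003], [0.072, -0.997, 0.005], [-0.002, -0.005, -1.0]]
wrist_force: [-0.3, -0.9, -0.1]
finger_gap: 0.0462
gripper_force: 0.0
```

```bash
cat >> m.py <<'E'
    p=pts(c,(H>100)&(H<130)&(S>130)); v=p[:,:2]-[.6504,.0602]; d=-v@ex; y=v@ey; z=p[:,2]-.094; r=np.hypot(d,z)
    m=(abs(y)<.115)&(r>.05)&(r<.155)&(z>.03); print("lid by hinge",m.sum(),np.percentile((np.arctan2(z,d)-np.arcsin(.008/np.maximum(r,.02)))[m],[10,50,90]))
    p=pts(c,(H>5)&(H<18)&(S>180)); v=p[:,:2]-[.6504,.0602]; d=-v@ex; y=v@ey; z=p[:,2]-.094; r=np.hypot(d,z)
    m=(abs(y)<.05)&(r>.15)&(r<.22)&(z>.0); print("tab",m.sum(),np.percentile(np.arctan2(z,d)[m],[2,50,98]))
E
python3 m.py; python3 -c "
from h import *
s=bot.read_state();c=camera('wrist');cv2.imwrite('pics/w3.png',c['image'])
a=[f for f in __import__('os').listdir('pics') if f.startswith('side_12') or f.startswith('side_11.9') or f.startswith('side_11.8')]; print(a)
i=cv2.imread('pics/'+a[0])[150:350,180:430]; cv2.imwrite('pics/crop.png',cv2.resize(i,None,fx=3,fy=3,interpolation=2))"
```

```text
11.95 [0.43911737 0.04459392 0.35535235] 0.046245393167018284 [-0.33076453 -0.94065361 -0.07236334]
tcp angle 0.8897177902455121
top 4437
lid angle 0.9202033
bead 73 0.9777780476821178
lid by hinge 2706 [0.91735229 0.92933111 0.94131731]
tab 53 [0.96448708 1.00657846 1.02243542]
side 620
lid angle 0.8639524
bead 2 0.9790589761474147
lid by hinge 151 [0.93447015 0.9379709  0.94783395]
['side_11.9.png']Traceback (most recent call last):
  File "m.py", line 15, in <module>
    m=(abs(y)<.05)&(r>.15)&(r<.22)&(z>.0); print("tab",m.sum(),np.percentile(np.arctan2(z,d)[m],[2,50,98]))
                                                               ~~~~~~~~~~~~~^^^^^^^^^^^^^^^^^^^^^^^^^^^^^^
    return _quantile_unchecked(
        a, q, axis, out, overwrite_input, method, keepdims, weights)
    return _ureduce(a,
                    func=_quantile_ureduce_func,
    ...<5 lines>...
                    overwrite_input=overwrite_input,
                    method=method)
    r = func(a, **kwargs)
    result = _quantile(arr,
                       quantiles=q,
    ...<2 lines>...
                       out=out,
                       weights=wgt)
    slices_having_nans = np.isnan(arr[-1, ...])
                                  ~~~^^^^^^^^^
IndexError: index -1 is out of bounds for axis 0 with size 0
```

View pics/crop.png

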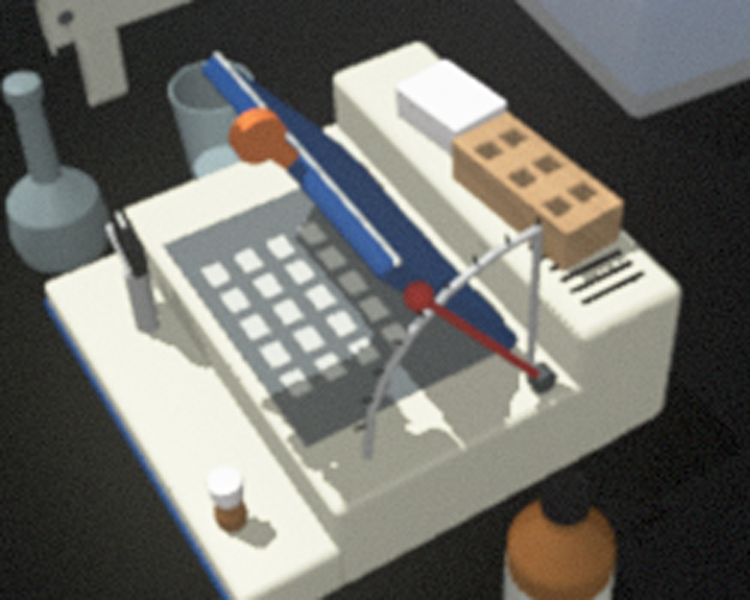

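The crop shows the lid raised, with its free edge at about (390,266) running in line with the bead at (420,296). The claw is off to the left and everything around is undisturbed. The lid measures about 0.93 rad, and the bead about 0.955 rad once corrected for seeing its surface rather than its centre. That is within tolerance, so I'll hand in.

```bash
python3 -c "
from cell import ticket
print(ticket.hand_in())"
```

```text
the job is handed in; nothing more can be done
None
```

I handed the job in, but the hand-in gave no verdict: the clamp is turned clear to about 1.47 rad, and the lid stands at about 0.93 rad against the pointer's 0.955 rad (0.09 allowed). The tab is released with the arm clear, and the pointer and glassware look undisturbed.

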